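# Dock and cam-lock a fossil board

## Robot

A 6-joint arm with a two-finger parallel gripper is mounted at the origin on the work surface. World frame = base frame: x ahead of the robot, y to its left, z up, the work surface at z = 0. Lengths are in mm, angles in degrees, forces in N, time in s.
With the tool pointing down it reaches from about 325 to 775 mm from the base axis. Payload 5.5 kg.
Tool frame: the origin (TCP) lies at the very end of the fingers, on their centre line; the grasp point (between the pads) lies 19 mm behind it; x points along the fingers, y is the direction in which the jaws open and shut, and the axes are right-handed (so a half turn about x gives the same grasp; the last joint's range is limited). The gripper opens to 88 mm and grips with 3 to 60 N. Pads are 20 mm wide; open, the fingers measure 115 mm over their backs; the gripper's body (75 mm by 178 mm) begins 61 mm behind the grasp point.
Start: joints at [-78.192, 5.22, 70.514, -0, 104.267, -3.249], TCP at [155.87, -579.414, 222.631] pointing down, gripper open.
Joint ranges: [-164.24, 164.24], [-49.07, 125.15], [9.68, 141.18], [-86.29, 266.29], [3.28, 154.24], [-151.56, 151.56]. Speed limits (degrees/s): [147.25, 147.25, 172.46, 180, 180, 180].

## Interface

Orientations are given as a 3x3 rotation matrix whose columns are the frame's x, y, z axes.
In Python, from station import * gives the robot as it stands.
- The arm moves only by the tool step_arm, never from a script. Its argument "plan" is text: rows parted by semicolons, each of 5 numbers parted by spaces: the shift along the tool's x, y, z in m, then the turn about the tool's x in rad, then the finger opening in m, from 0 to 0.0878. A call has 1 to 8 rows; each row shifts and turns the commanded pose from where the row before left it, along the tool's axes as they then stand; what a row does not reach is not made up. A row lasts 1/12 s, in which the tool goes at most 41.7 mm and 7.16 degrees, less where a joint would pass 70% of its speed; a pose out of reach is approached as far as the arm can. A call is refused whole if a number of a shift passes 0.0417 or a number of a turn 0.125, either way. A call with a gripper value outside its range is refused whole. The fingers move at their own pace and stop on an object; the grip force is fixed at half the most. Time passes only in rows, so rows that do not move let the fingers close. It gives the time, the measured TCP pose, the force and the opening at its end, in the units of the state.
- state(): the state, without advancing time (a new reading comes with each control period).
- read_camera(name): name is "scene" or "side" or "wrist"; returns the picture (400x640x3 uint8, red, green, blue); there is no depth.
- camera_model(name): a dict with "camera_matrix" (3x3 intrinsics, pixels), "cam_to_world" (4x4, takes a point from camera to world coordinates); the wrist camera has in their place "mount" (4x4, takes a point from camera to tool coordinates, whose origin is the TCP and whose axes are the tool frame's). Camera axes: x right, y up, looking along -z (the intrinsics and any distortion apply to the point x, -y, -z); pixel columns grow to the right and rows downward; lengths in mm; the calibration is good to about 2 mm. The wrist camera is an equidistant fisheye: a pixel r from the principal point sees the ray r / f radians off the axis. A picture is of the moment at which its call begins: read the wrist's pose just before it. camera_model takes no time and is no camera call.
- close_job(): hands the job in, once; it reports no verdict.
The state is a dict: "time": time; "joints": joint angles; "qvel": joint speeds; "tau": joint torques, N m; "position": TCP position; "ee_rot": TCP orientation; "force": force on the tool from outside, world axes, zero at the start; "ft_torque": the same for the moment, N m; "width": finger opening in mm.
Only numpy, scipy, OpenCV 4.12 (cv2) and the standard library are available. Lean on these libraries where they do the work, as an engineer would, in place of code of your own. Each camera call takes 0.05 s, during which the arm holds its last target.

## Task

Slide the fossil's plywood board into the grey-and-aluminium holder until it rests fully home against the end stop, pushing gently, with the cam lever still open. Then flip the orange cam lever over its dead centre so that it snaps fully shut and clamps the board, without forcing it, and take the gripper away. Do not touch the fossil block, and leave the jar, brush and finds tray where they are.

Things in the scene. Friction and masses are not known exactly. Their poses are not given: they have to be found in the camera images.
- dock: U-shaped holder fixed on the bench. Origin on the bench, on the channel's centre line; x points into the channel (push direction), y left, z up. Two aluminium rails 18 mm high, inner faces at y = +-57 mm, straight from x = 10 to 100 mm, flared lead-ins out to x = -16 mm. No floor: the board slides on the bench. Grey clamp tower 86 mm high at x 5 to 55, y 69 to 119 mm.
- stop_house: Grey end-stop housing, axes as the holder's, origin on the bench at its front face, 100 mm along x from the holder's origin. Under its hood (34 mm high) a steel stop bar has its face anywhere from x = -38 to -22 mm of this frame: not measured, find it by feel. A feeler pin 4 mm proud of the bar gives way at 0.3 to 1.1 N; home is against the hard bar. Over 20 N there harms the specimen.
- board: Loose plywood specimen board 140 x 110 x 14 mm, 0.5 to 0.9 kg with its fossil, origin at the centre of its underside, x towards its front edge (70 mm ahead, goes in first). Home, its origin lies from 8 mm short of to 8 mm beyond the holder's origin along x, depending on the stop bar. It starts in front of the mouth, roughly in line, and slides with some 2 to 9 N of friction.
- batten (a point): Centre of the wooden batten across the board's rear, for pushing or grasping: 20 mm thick along the board's x, 80 mm long along y, 14 to 52 mm above the bench; this point is 33 mm above the bench, 60 mm behind the board's origin. Axes as the board's. 40 mm are free between batten and fossil.
- fossil: Brown clay block with pale bones in a low plaster rim, glued on the board: a 69 mm wide round mound 34 mm high, its origin at the centre of its underside, at x = 23, y = -14, z = 14 mm of the board. Fragile: not to be touched by the gripper.
- hinge (a point): Point on the cam lever's pivot axis, in the middle of the lever's width; the axis is parallel to the holder's y, 75 mm above the bench, at x = 30, y = 92 mm of the holder. Axes as the holder's.
- grip (a point): Middle of the cam lever's flat orange grip, 90 mm from the pivot. The grip runs from 52 to 118 mm from the pivot, is 26 mm wide along the holder's y and 12 mm thick. Open, the lever stands up, leaning 10 degrees towards the holder's +x; shut, it points to the holder's -x, about 5 degrees above level.
- cam (a joint): Cam lever angle in rad: 0 open, growing as the grip swings over towards the holder's -x side and down; dead centre at 1.2, shut against its stop at 1.65. An inner spring pushes it back open below 1.2 and snaps it shut above; it takes up to about 9 N at the grip's middle, most near 0.6 rad. More than 25 N is forcing it.
- pad: Black rubber clamp pad, 18 mm wide, under a steel strap that reaches from the tower over the board. Origin at its underside, at x = 30, y = 40 mm of the holder, 21 mm above the bench while the lever is open; comes down on the board with about 10 N as the lever shuts.
- jar_mid (a point): Small amber jar with white cap, 52 mm wide, 85 mm high; this point half-way up. Bystander.
- brush_mid (a point): Brush, 170 mm long, lying on the bench; this point at about its middle. Bystander.
- findtray_mid (a point): White finds tray 100 x 75 x 30 mm, empty; this point half-way up. Bystander.
Not all that is in view belongs to the job. What is meant by the board is not green or red, and is the larger of those in its own colour.

How it is judged:
By the outcome, as a careful person would: the job done as asked, in the order asked, and still so for the second after the job is handed in, with the robot touching nothing.
It also fails if it takes over 72 s, if anything falls off the work surface, if the arm or the gripper's body presses on something with over 40 N, if the wrist force passes 120 N, or if a joint passes its speed limit or range.

## Working session

There is one attempt and no reset: what is moved stays moved. The work goes in short steps, Python scripts to look and compute and a tool call to move; the robot and the scene stay as the last step left them, time stands still between calls to the robot, and variables do not carry over. Pictures are saved under pics/ and viewed, and the job is handed in when it is done.

Besides the shell and the picture viewer there is one more tool, called after "Request:" as name(argument=value, ...) on one line, values as JSON. step_arm: Moves the arm, as the interface text tells. Its arguments: {"type":"object","properties":{"plan":{"type":"string"}},"required":["plan"]}

```bash
ls; mkdir -p pics
python3 - <<'E'
from station import *
import cv2
for n in ("scene","side","wrist"):
    s=state()
    im=read_camera(n); cv2.imwrite(f"pics/{n}0.png",im[:,:,::-1])
    print(n,camera_model(n))
print(state())
E
```

```text
pics
scene {'camera_matrix': array([[380.74670559,   0.        , 309.75026232],
       [  0.        , 380.74670559, 196.26504193],
       [  0.        ,   0.        ,   1.        ]]), 'cam_to_world': array([[ 7.56901114e-01, -5.10849202e-01,  4.07595139e-01,
         8.41328627e+02],
       [ 6.53350361e-01,  6.06089165e-01, -4.53639978e-01,
        -3.77985021e+02],
       [-1.52973768e-02,  6.09663036e-01,  7.92513074e-01,
         7.29294663e+02],
       [ 0.00000000e+00,  0.00000000e+00,  0.00000000e+00,
         1.00000000e+00]])}
side {'camera_matrix': array([[378.10444596,   0.        , 318.36769131],
       [  0.        , 378.10444596, 196.36787772],
       [  0.        ,   0.        ,   1.        ]]), 'cam_to_world': array([[ 9.72848384e-01,  1.81402617e-01, -1.43732778e-01,
         3.64004823e+02],
       [-2.31442196e-01,  7.64458512e-01, -6.01695682e-01,
        -5.92994325e+02],
       [ 7.28574283e-04,  6.18624502e-01,  7.85686448e-01,
         8.44679781e+02],
       [ 0.00000000e+00,  0.00000000e+00,  0.00000000e+00,
         1.00000000e+00]])}
wrist {'camera_matrix'
[... 581 characters left out ...]
2536e+01,  9.75379033e-04,
        1.04268189e+02, -3.24914777e+00]), 'qvel': array([-0.01669874, -0.221283  , -0.1529549 ,  0.06213454, -0.03845532,
       -0.00285446]), 'tau': array([ 1.54519948e-03, -4.47043562e+01, -4.06907022e+01,  6.98143453e-02,
        2.74472596e-02, -1.07577812e-04]), 'position': array([ 155.82767568, -579.1755017 ,  221.75612374]), 'ee_rot': array([[-2.99520399e-04,  2.59796080e-01, -9.65663454e-01],
       [ 1.51327109e-03, -9.65662274e-01, -2.59796232e-01],
       [-9.99998810e-01, -1.53912486e-03, -1.03906347e-04]]), 'force': array([-0.10761556, -0.53724792,  0.42994691]), 'ft_torque': array([ 0.02630299, -0.00784679, -0.02938336]), 'width': 87.48064804492942}
```

View pics/scene0.png

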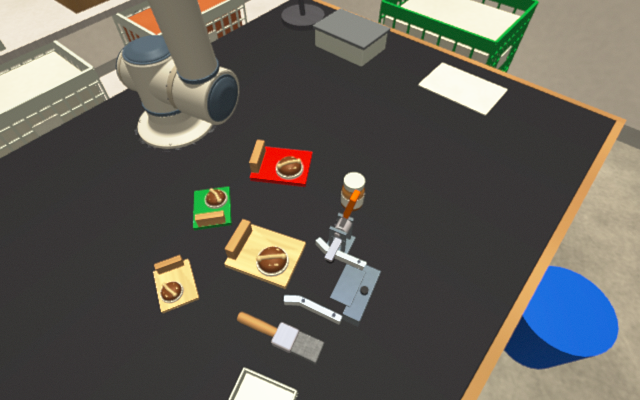

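View pics/side0.png

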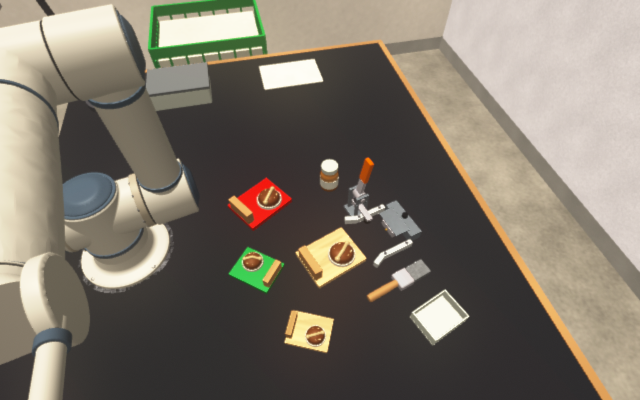

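View pics/wrist0.png

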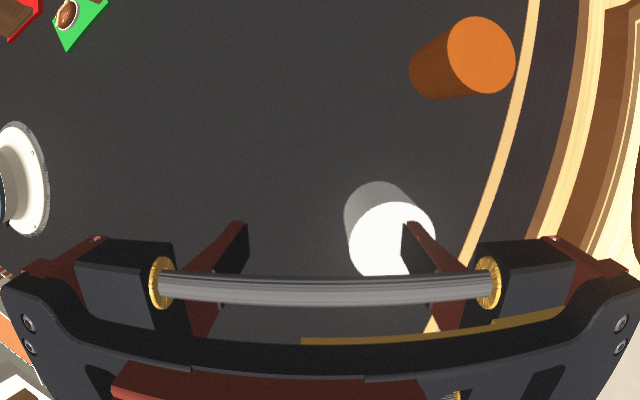

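The larger wooden board is at scene (265,252) and side (330,257). The holder is at scene (345,275), with its orange lever at (352,203) and the jar just beyond. I'll enlarge these.

Run:
```python
import cv2
im=cv2.imread("pics/scene0.png"); c=im[160:340,215:395]; cv2.imwrite("pics/sc.png",cv2.resize(c,(720,720),interpolation=cv2.INTER_CUBIC)[:600] if 0 else cv2.resize(im[165:325,215:395],None,fx=4.4,fy=3.7 if 0 else 4.4,interpolation=cv2.INTER_CUBIC)[:,:792][:600])
im=cv2.imread("pics/side0.png"); cv2.imwrite("pics/si.png",cv2.resize(im[150:290,290:440],None,fx=4,fy=4,interpolation=cv2.INTER_CUBIC))
```

```text
(no output)
```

View pics/sc.png

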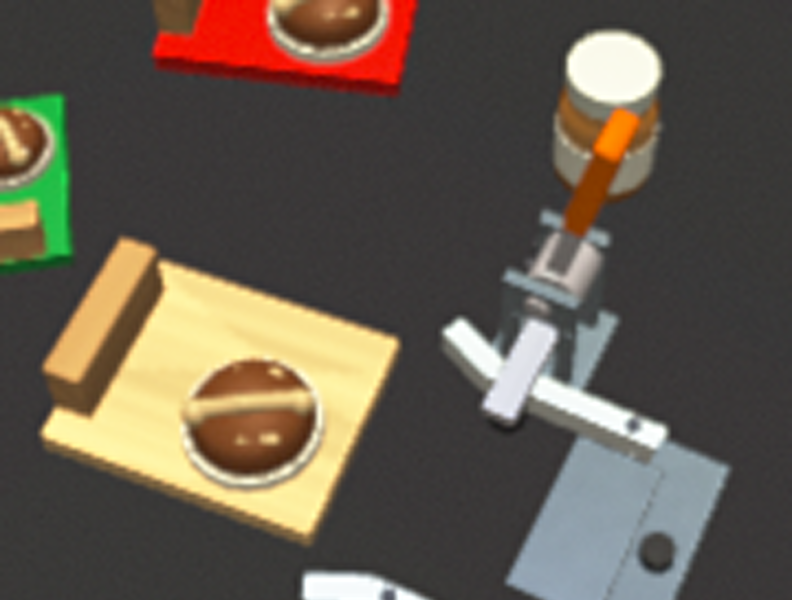

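View pics/si.png

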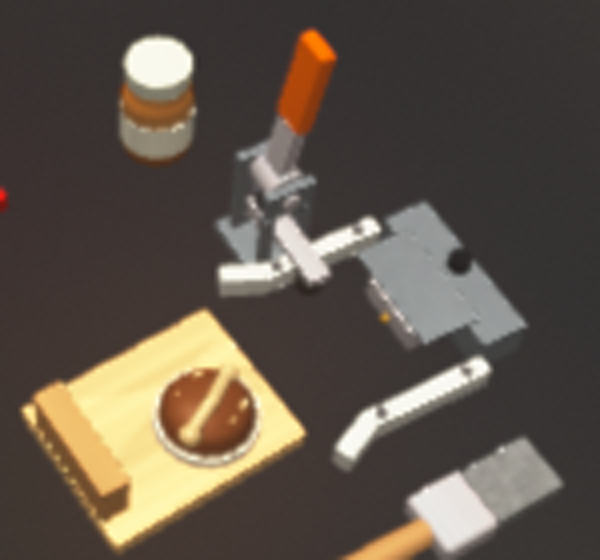

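Run:
```python
import cv2
im=cv2.imread("pics/scene0.png"); cv2.imwrite("pics/sc2.png",cv2.resize(im[230:330,270:400],None,fx=6,fy=6,interpolation=cv2.INTER_CUBIC))
im=cv2.imread("pics/side0.png"); cv2.imwrite("pics/si2.png",cv2.resize(im[150:270,330:430],None,fx=5,fy=5,interpolation=cv2.INTER_CUBIC))
```

```text
(no output)
```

View pics/sc2.png

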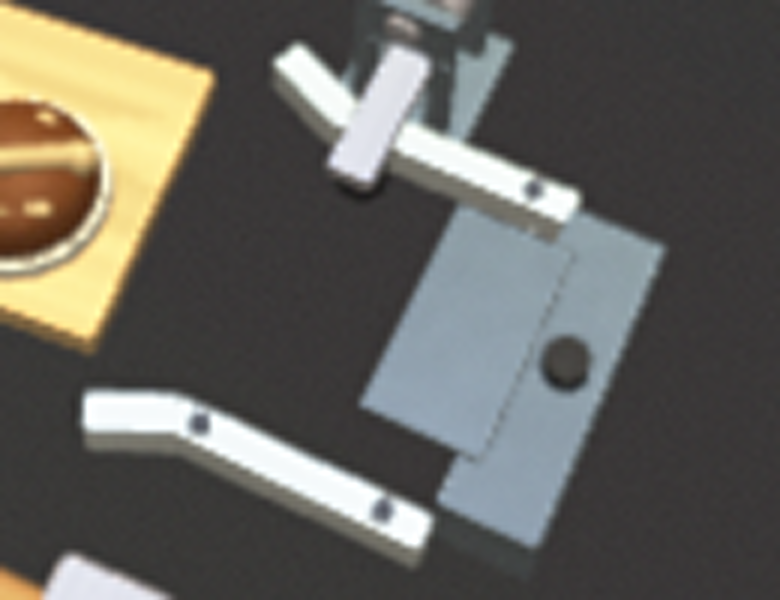

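View pics/si2.png

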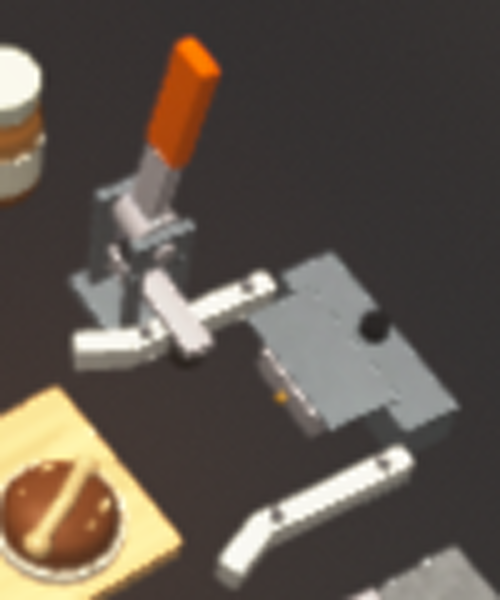

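```bash
cat > h.py <<'E'
import numpy as np, cv2
from scipy.optimize import least_squares
from station import *
def proj(n,P):
    m=camera_model(n); T=np.linalg.inv(m["cam_to_world"]); p=np.atleast_2d(P)@T[:3,:3].T+T[:3,3]
    q=np.c_[p[:,0],-p[:,1],-p[:,2]]@m["camera_matrix"].T
    return q[:,:2]/q[:,2:]
def wmod(): return camera_model("wrist")
def wproj(P,pos,R,m):
    t=(np.atleast_2d(P)-pos)@R; M=m["mount"]; c=(t-M[:3,3])@M[:3,:3]
    v=np.c_[c[:,0],-c[:,1],-c[:,2]]; rho=np.hypot(v[:,0],v[:,1]); th=np.arctan2(rho,v[:,2])
    K=m["camera_matrix"]; return np.c_[K[0,2]+K[0,0]*th*v[:,0]/rho, K[1,2]+K[0,0]*th*v[:,1]/rho]
def pose(p): 
    c,s=np.cos(p[2]),np.sin(p[2]); return np.array([[c,-s,0],[s,c,0],[0,0,1]]),np.array([p[0],p[1],0])
E
cat > fit.py <<'E'
from h import *
def u(l,s,ox,oy): return [( (a+.5)/s-.5+ox,(b+.5)/s-.5+oy) for a,b in l]
def fit(obs,x0):
    f=lambda p:np.concatenate([(proj(n,(np.array(L,float)@pose(p)[0].T+pose(p)[1]))-np.array(U)).ravel() for n,L,U in obs])
    r=least_squares(f,x0,loss='soft_l1'); print(r.x[:2].round(1),np.degrees(r.x[2]).round(2)); print(f(r.x).reshape(-1,2).round(1).tolist()); return r.x
B=[[70,55,14],[70,-55,14],[-70,-55,14],[-50,-40,52],[-70,-40,52],[-70,40,52],[-50,40,52]]
sc=u([(399,341),(308,530),(44,432),(82,384),(46,368),(125,238),(162,254)],4.4,215,165)
si=u([(207,311),(305,433),(119,536),(129,488),(103,510),(38,393),(64,383)],4,290,150)
for o in ([("scene",B,sc)],[("side",B,si)],[("scene",B,sc),("side",B,si)]): fit(o,[500,0,.3])
D=[[100,57,18],[100,-57,18],[10,-57,18]]
sc=u([(558,224),(435,515),(187,396)],6,270,230)
si=u([(276,292),(398,447),(265,513)],5,330,150)
for o in ([("scene",D,sc)],[("side",D,si)],[("scene",D,sc),("side",D,si)]): d=fit(o,[700,100,.3])
R,t=pose(d); print("hinge",R@[30,92,75]+t, "jar?")
E
python3 fit.py
```

```text
[ 500.9 -143.3] 28818.9
[[0.8, -0.0], [0.7, 1.2], [-0.2, 0.5], [-0.2, -0.3], [-0.6, 0.1], [-0.1, -0.6], [-0.2, -1.4]]
[ 503.  -145.9] 19.05
[[0.1, -0.2], [0.9, 0.6], [-0.3, 3.2], [1.0, -1.3], [0.2, -2.6], [-1.3, 1.0], [-0.7, -0.4]]
[ 502.1 -144.3] 18.9
[[0.9, 0.6], [0.8, 1.9], [-0.2, 1.2], [-0.1, 0.3], [-0.6, 0.8], [-0.0, -0.0], [-0.1, -0.8], [-0.3, -0.6], [0.3, 0.2], [-1.0, 2.6], [0.4, -1.9], [-0.5, -3.2], [-1.8, 0.4], [-1.2, -0.9]]
[ 597.5 -117.8] -30225.12
[[1.1, -0.6], [-0.0, 0.0], [-1.0, 0.4]]
[ 601.3 -120.1] 15.6
[[-0.1, -0.7], [1.4, -0.4], [-1.0, 1.4]]
[682.4  56.8] -74.03
[[40.1, 19.9], [6.9, -50.0], [63.1, -63.9], [26.3, -10.4], [-31.9, -25.0], [-23.7, -60.9]]
hinge [779.10080642  53.27437519  75.        ] jar?
```

```bash
cat > plan.py <<'E'
from h import *
import sys
def plan(target,yaw,n,w):  # yaw of tool y in deg, world
    s=state(); R=s["ee_rot"]; y0=np.arctan2(R[1,1],R[0,1]); p0=s["position"]
    dy=(np.radians(yaw)-y0+np.pi)%(2*np.pi)-np.pi; out=[]
    d=(np.array(target,float)-p0)/n/1000
    for k in range(n):
        a=y0+dy*k/n; ty=np.array([np.cos(a),np.sin(a),0]); tx=np.array([0,0,-1.]); tz=np.cross(tx,ty)
        out.append("%.4f %.4f %.4f %.4f %.4f"%(d@tx,d@ty,d@tz,-dy/n,w))
    for i in range(0,n,8): print("; ".join(out[i:i+8])); print()
if __name__=="__main__":
    a=[float(v) for v in sys.argv[1:]]; plan(a[:3],a[3],int(a[4]),a[5])
E
python3 plan.py 606 -221 260 17 15 0.04
```

```text
-0.0025 -0.0153 -0.0352 -0.1070 0.0400; -0.0025 -0.0114 -0.0366 -0.1070 0.0400; -0.0025 -0.0074 -0.0376 -0.1070 0.0400; -0.0025 -0.0034 -0.0382 -0.1070 0.0400; -0.0025 0.0007 -0.0383 -0.1070 0.0400; -0.0025 0.0048 -0.0380 -0.1070 0.0400; -0.0025 0.0088 -0.0373 -0.1070 0.0400; -0.0025 0.0128 -0.0362 -0.1070 0.0400

-0.0025 0.0166 -0.0346 -0.1070 0.0400; -0.0025 0.0202 -0.0326 -0.1070 0.0400; -0.0025 0.0235 -0.0303 -0.1070 0.0400; -0.0025 0.0266 -0.0276 -0.1070 0.0400; -0.0025 0.0294 -0.0246 -0.1070 0.0400; -0.0025 0.0319 -0.0213 -0.1070 0.0400; -0.0025 0.0340 -0.0178 -0.1070 0.0400
```

Request:
step_arm(plan="-0.0025 -0.0153 -0.0352 -0.107 0.04; -0.0025 -0.0114 -0.0366 -0.107 0.04; -0.0025 -0.0074 -0.0376 -0.107 0.04; -0.0025 -0.0034 -0.0382 -0.107 0.04; -0.0025 0.0007 -0.0383 -0.107 0.04; -0.0025 0.0048 -0.038 -0.107 0.04; -0.0025 0.0088 -0.0373 -0.107 0.04; -0.0025 0.0128 -0.0362 -0.107 0.04")

```text
time: 0.82
position: [397.0, -386.9, 242.5]
ee_rot: [[-0.0, 0.902, -0.432], [0.0, -0.432, -0.902], [-1.0, -0.0, -0.0]]
force: [0.7, -0.9, 0.2]
width: 40.9
```

Request:
step_arm(plan="-0.0025 0.0166 -0.0346 -0.107 0.04; -0.0025 0.0202 -0.0326 -0.107 0.04; -0.0025 0.0235 -0.0303 -0.107 0.04; -0.0025 0.0266 -0.0276 -0.107 0.04; -0.0025 0.0294 -0.0246 -0.107 0.04; -0.0025 0.0319 -0.0213 -0.107 0.04; -0.0025 0.034 -0.0178 -0.107 0.04; 0 0 0 0 0.04")

```text
time: 1.48
position: [609.8, -216.1, 258.2]
ee_rot: [[-0.001, 0.953, 0.304], [0.003, 0.304, -0.953], [-1.0, 0.0, -0.003]]
force: [0.5, -0.7, -0.2]
width: 40.0
```

Request:
step_arm(plan="0 0 0 0 0.04; 0 0 0 0 0.04; 0 0 0 0 0.04")

```text
time: 1.73
position: [605.1, -222.2, 260.2]
ee_rot: [[-0.0, 0.957, 0.291], [-0.0, 0.291, -0.957], [-1.0, -0.0, 0.0]]
force: [-0.2, 0.6, 0.3]
width: 40.4
```

Run:
```python
from h import *
s=state(); im=read_camera("wrist"); cv2.imwrite("pics/w1.png",im[:,:,::-1]); np.savez("w1.npz",p=s["position"],R=s["ee_rot"])
print(s);
```

```text
{'time': 1.7333, 'joints': array([-2.31715484e+01,  1.30343457e+01,  5.80573613e+01, -2.38487089e-02,
        1.08918606e+02, -4.00727765e+01]), 'qvel': array([-0.5250455 , -0.60686471,  0.12799112,  0.08563441, -0.06025207,
       -0.15320759]), 'tau': array([ 7.77663756e-01, -4.94045806e+01, -4.01023293e+01,  8.96951370e-02,
        4.32549685e-02,  3.77461722e-03]), 'position': array([ 605.12967248, -222.16949682,  260.16923785]), 'ee_rot': array([[-3.20433541e-04,  9.56846506e-01,  2.90593638e-01],
       [-2.91154589e-04,  2.90593551e-01, -9.56846541e-01],
       [-9.99999906e-01, -3.91213397e-04,  1.85474331e-04]]), 'force': array([-0.16342627,  0.56508502,  0.26149909]), 'ft_torque': array([-0.05459328, -0.10549413, -0.01498392]), 'width': 40.40941248674013}
```

View pics/w1.png

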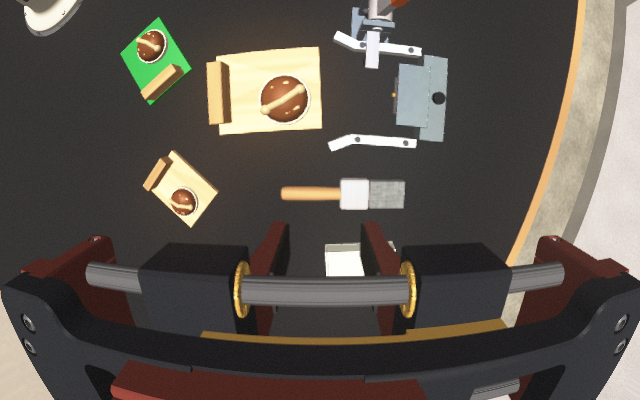

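The wrist view shows the board at (270,90), the holder rails at (380,45) and (372,142), the hood at (420,97) and the feeler pin at (393,95). I'll enlarge it.

Run:
```python
import cv2
im=cv2.imread("pics/w1.png")
cv2.imwrite("pics/w1a.png",cv2.resize(im[30:150,195:335],None,fx=5,fy=5,interpolation=cv2.INTER_CUBIC))
cv2.imwrite("pics/w1b.png",cv2.resize(im[0:160,320:460],None,fx=5 if 0 else 3.75,fy=3.75,interpolation=cv2.INTER_CUBIC))
```

```text
(no output)
```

View pics/w1a.png

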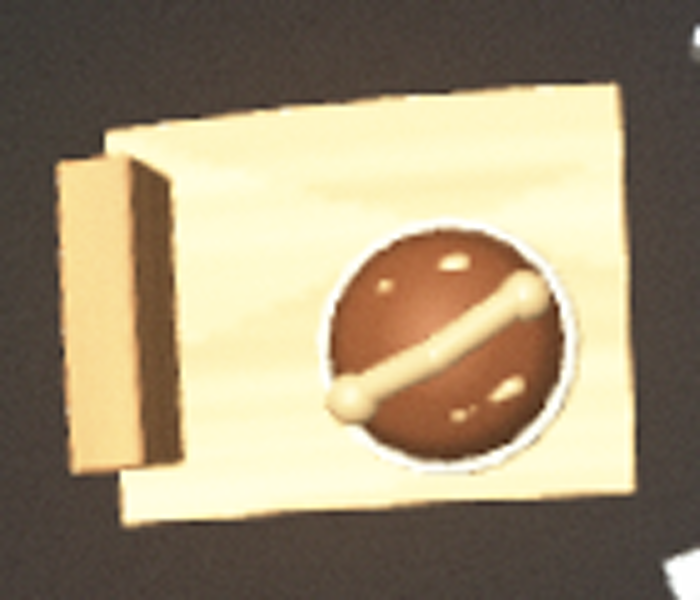

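View pics/w1b.png

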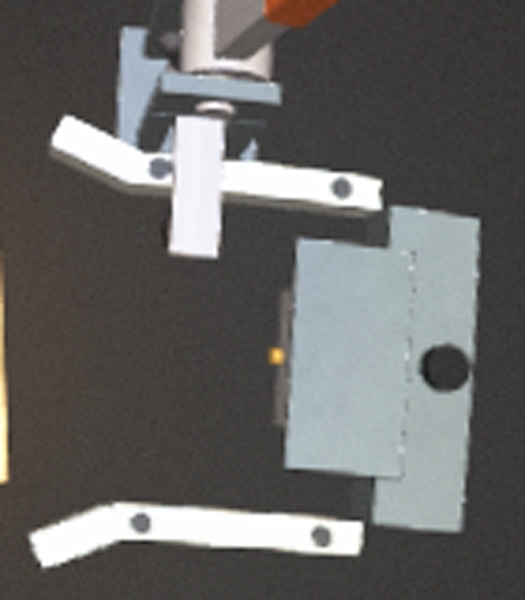

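```bash
cat > fitw.py <<'E'
from h import *
z=np.load("w1.npz"); m=wmod()
def u(l,s,ox,oy): return np.array([( (a+.5)/s-.5+ox,(b+.5)/s-.5+oy) for a,b in l])
def fit(L,U,x0,nm):
    L=np.array(L,float); f=lambda p:(wproj(L@pose(p)[0].T+pose(p)[1],z["p"],z["R"],m)-U).ravel()
    r=least_squares(f,x0); print(nm,r.x[:2].round(1),np.degrees(r.x[2]).round(2)); print(f(r.x).reshape(-1,2).round(1).tolist()); return r.x
B=[[70,55,14],[70,-55,14],[-70,-55,14],[-70,55,14],[-70,40,52],[-50,40,52],[-50,-40,52],[-70,-40,52]]
b=fit(B,u([(618,84),(635,492),(123,525),(106,130),(58,162),(130,156),(143,466),(73,473)],5,195,30),[500,-140,.3],"board")
D=[[100,57,18],[10,57,18],[100,-57,18],[10,-57,18]]
d=fit(D,u([(379,207),(132,183),(361,520),(120,503)],3.75,320,0),[600,-119,.27],"dock")
R,t=pose(d); print("board in dock",(R.T@(pose(b)[1]-t)).round(1),np.degrees(b[2]-d[2]).round(2))
E
python3 fitw.py
```

```text
board [ 501.1 -142.8] 19.13
[[0.5, -0.3], [0.3, 0.3], [0.1, 0.2], [-0.2, 0.2], [-0.5, -0.2], [0.1, -1.1], [0.2, 0.4], [-0.7, 0.5]]
dock [ 598.9 -115.1] 14.57
[[0.5, 0.1], [-0.5, -0.3], [1.2, 0.1], [-1.1, 0.2]]
board in dock [-101.6   -2.2    0. ] 4.56
```

```bash
python3 plan.py 444.6 -162.8 110 19.1 7 0.04
```

```text
0.0215 -0.0195 -0.0148 -0.0055 0.0400; 0.0215 -0.0194 -0.0149 -0.0055 0.0400; 0.0215 -0.0193 -0.0150 -0.0055 0.0400; 0.0215 -0.0192 -0.0151 -0.0055 0.0400; 0.0215 -0.0191 -0.0152 -0.0055 0.0400; 0.0215 -0.0190 -0.0153 -0.0055 0.0400; 0.0215 -0.0190 -0.0154 -0.0055 0.0400
```

Request:
step_arm(plan="0.0215 -0.0195 -0.0148 -0.0055 0.04; 0.0215 -0.0194 -0.0149 -0.0055 0.04; 0.0215 -0.0193 -0.015 -0.0055 0.04; 0.0215 -0.0192 -0.0151 -0.0055 0.04; 0.0215 -0.0191 -0.0152 -0.0055 0.04; 0.0215 -0.019 -0.0153 -0.0055 0.04; 0.0215 -0.019 -0.0154 -0.0055 0.04; 0 0 0 0 0.04")

```text
time: 2.45
position: [438.1, -160.2, 102.2]
ee_rot: [[-0.012, 0.945, 0.327], [0.005, 0.327, -0.945], [-1.0, -0.01, -0.009]]
force: [-1.3, 0.3, -2.1]
width: 40.1
```

Request:
step_arm(plan="0 0 0 0 0.04; 0 0 0 0 0.04; 0 0 0 0 0.04")

```text
time: 2.7
position: [447.3, -163.4, 112.5]
ee_rot: [[0.005, 0.945, 0.328], [-0.002, 0.328, -0.945], [-1.0, 0.004, 0.003]]
force: [0.6, 0.0, 0.3]
width: 40.0
```

Run:
```python
from h import *
s=state(); im=read_camera("wrist"); cv2.imwrite("pics/w2.png",im[:,:,::-1]); print(s["position"],np.degrees(np.arctan2(s["ee_rot"][1,1],s["ee_rot"][0,1])))
b=[501.2,-143,np.radians(19.1)];R,t=pose(b)
q=wproj(np.array([[-60,0,52],[-60,40,52],[-60,-40,52]])@R.T+t,s["position"],s["ee_rot"],wmod());print(q)
```

```text
[ 447.28795714 -163.42584198  112.53817198] 19.16499318416331
[[322.27981431 206.45215641]
 [322.28309022 152.96473074]
 [322.31577201 255.04632147]]
```

View pics/w2.png

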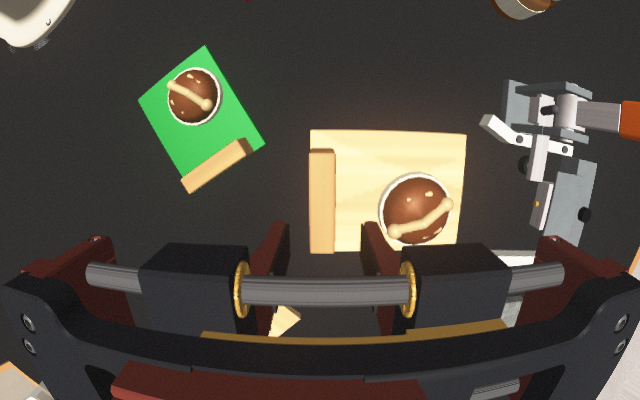

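The batten lies midway between the fingers, at cols 309-335 and rows 150-253. That matches the prediction within 2 px, so I'll descend.

Request:
step_arm(plan="0.016 0 0 0 0.04; 0.018 0 0 0 0.04; 0.018 0 0 0 0.04; 0.016 0 0 0 0.04; 0.012 0 0 0 0.04; 0.007 0 0 0 0.04; 0.002 0 0 0 0.04; 0 0 0 0 0.04")

```text
time: 3.42
position: [445.8, -162.3, 20.9]
ee_rot: [[0.0, 0.944, 0.329], [-0.0, 0.329, -0.944], [-1.0, 0.0, 0.0]]
force: [0.2, 0.7, 0.2]
width: 40.0
```

Request:
step_arm(plan="0 0 0 0 0.04; 0 0 0 0 0.04")

```text
time: 3.58
position: [446.1, -162.5, 21.9]
ee_rot: [[0.002, 0.944, 0.329], [-0.001, 0.329, -0.944], [-1.0, 0.001, 0.001]]
force: [-0.1, -0.1, -0.1]
width: 40.1
```

Request:
step_arm(plan="0 0 0 0 0.02; 0 0 0 0 0.017; 0 0 0 0 0.01; 0 0 0 0 0.01; 0 0 0 0 0.01; 0 0 0 0 0.01")

```text
time: 4.08
position: [445.2, -162.4, 21.0]
ee_rot: [[-0.0, 0.944, 0.329], [-0.0, 0.329, -0.944], [-1.0, -0.0, 0.0]]
force: [-2.5, -0.2, 3.7]
width: 19.7
```

Run:
```python
from h import *
s=state(); im=read_camera("wrist"); cv2.imwrite("pics/w3.png",im[:,:,::-1]); print(s["position"],s["force"],s["width"],np.degrees(np.arctan2(s["ee_rot"][1,1],s["ee_rot"][0,1])))
np.savez("w3.npz",p=s["position"],R=s["ee_rot"])
```

```text
[ 445.21316836 -162.36169018   20.98656911] [-2.5373615  -0.18887063  3.71787531] 19.740717730805194 19.21367171300168
```

View pics/w3.png

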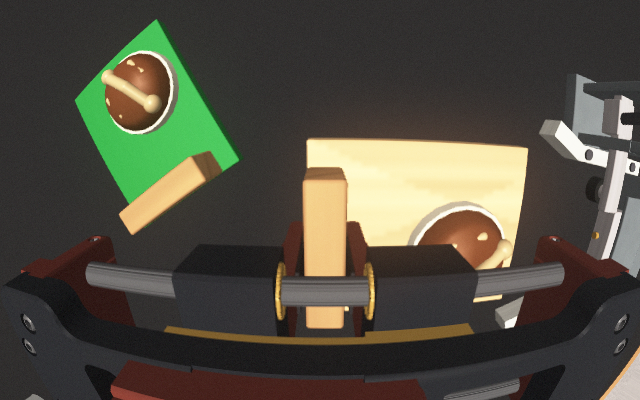

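```bash
cat > fitd.py <<'E'
from h import *
z=np.load("w1.npz"); m=wmod()
def u(l,s,ox,oy): return np.array([( (a+.5)/s-.5+ox,(b+.5)/s-.5+oy) for a,b in l])
# params: x,y,yaw, s1x,s2x,sy, hx2,hy
obs={"wrist":(u([(379,207),(132,183),(361,520),(120,503),(159,167),(341,188),(141,522),(321,536),(480,217),(463,532)],3.75,320,0),["L100","L10","R100","R10","LS1","LS2","RS1","RS2","LH","RH"]),
"scene":(u([(558,224),(435,515),(187,396),(533,188),(200,423),(382,511),(665,247),(535,550)],6,270,230),["L100","R100","R10","LS2","RS1","RS2","LH","RH"]),
"side":(u([(276,292),(398,447),(265,513),(253,285),(277,515),(385,463),(330,252),(460,407)],5,330,150),["L100","R100","R10","LS2","RS1","RS2","LH","RH"])}
bias={"wrist":(0,0),"scene":(-.2,-.5),"side":(1.9,-3.1)}
def loc(p):
    d={"100":(100,57,18),"10":(10,57,18),"S1":(p[3],p[5],18),"S2":(p[4],p[5],18),"H":(p[6],p[7],34)}
    return lambda k:np.array([d[k[1:]][0],(1 if k[0]=="L" else -1)*d[k[1:]][1],d[k[1:]][2]],float)
def mk(cams):
    def f(p):
        o=[];R,t=pose(p);g=loc(p)
        for c in cams:
            U,K=obs[c]; P=np.array([g(k) for k in K])@R.T+t+np.r_[bias[c],0]
            o.append(((wproj(P,z["p"],z["R"],m) if c=="wrist" else proj(c,P))-U).ravel())
        return np.concatenate(o)
    return f
for cams in (["wrist"],["scene"],["side"],["wrist","scene","side"]):
    f=mk(cams); r=least_squares(f,[599,-116,.257,15,85,62,135,55]); p=r.x
    yb=(pose(p)[0].T@(np.array([501.1,-142.8,0])-pose(p)[1]))[:2]
    print(cams,p[:2].round(1),np.degrees(p[2]).round(2),p[3:].round(1),"board",yb.round(1)); print(f(p).reshape(-1,2).round(1).tolist())
E
python3 fitd.py
```

```text
['wrist'] [ 598.9 -115. ] 14.25 [ 19.4  84.5  63.1 132.   56.3] board [-101.6   -2.9]
[[0.7, 0.5], [-0.3, -0.3], [0.9, 0.4], [-1.3, 0.2], [-0.0, 0.2], [-0.1, -0.3], [0.0, 0.2], [0.2, -0.2], [0.2, -0.3], [-0.1, -0.3]]
['scene'] [ 597.8 -116.7] 14.15 [ 20.   84.8  62.9 134.   57. ] board [-100.1   -1.6]
[[1.4, -0.1], [-0.4, 0.2], [-1.1, 0.1], [-0.2, 0.7], [-0.2, 0.3], [-0.2, 0.2], [0.3, -0.8], [0.4, -0.6]]
['side'] [ 599.4 -114.7] 14.37 [ 19.6  86.4  61.7 130.3  56.9] board [-102.2   -2.8]
[[0.5, -1.0], [1.2, -0.3], [-1.7, 0.8], [-0.1, 1.0], [0.2, 0.3], [0.5, -0.0], [-0.1, -0.7], [-0.4, -0.4]]
['wrist', 'scene', 'side'] [ 598.6 -115.3] 14.18 [ 19.6  84.7  63.  132.3  56.6] board [-101.3   -2.8]
[[0.5, 0.7], [-0.4, -0.1], [0.6, 0.7], [-1.6, 0.3], [-0.1, 0.4], [-0.1, 0.0], [-0.1, 0.2], [0.1, -0.1], [0.2, -0.3], [-0.1, 0.2], [2.2, -0.4], [0.4, -0.1], [-0.3, -0.2], [0.5, 0.4], [0.5, 0.0], [0.6, -0.1], [0.1, -1.3], [0.4, -1.6], [0.4, -0.7], [1.0, 0.0], [-2.0, 1.2], [-0.9, 1.2], [0.2, 1.1], [0.1, 1.0], [0.5, -0.6], [0.0, -0.4]]
```

```bash
python3 plan.py 453.3 -152.1 21 14.25 8 0.01
```

```text
0.0000 0.0014 -0.0009 0.0108 0.0100; 0.0000 0.0014 -0.0009 0.0108 0.0100; 0.0000 0.0014 -0.0009 0.0108 0.0100; 0.0000 0.0013 -0.0009 0.0108 0.0100; 0.0000 0.0013 -0.0009 0.0108 0.0100; 0.0000 0.0013 -0.0010 0.0108 0.0100; 0.0000 0.0013 -0.0010 0.0108 0.0100; 0.0000 0.0013 -0.0010 0.0108 0.0100
```

Request:
step_arm(plan="0 0.0014 -0.0009 0.0108 0.01; 0 0.0014 -0.0009 0.0108 0.01; 0 0.0014 -0.0009 0.0108 0.01; 0 0.0013 -0.0009 0.0108 0.01; 0 0.0013 -0.0009 0.0108 0.01; 0 0.0013 -0.001 0.0108 0.01; 0 0.0013 -0.001 0.0108 0.01; 0 0.0013 -0.001 0.0108 0.01")

```text
time: 4.8
position: [452.7, -152.7, 21.0]
ee_rot: [[-0.002, 0.969, 0.245], [-0.002, 0.245, -0.969], [-1.0, -0.002, 0.001]]
force: [-7.2, -3.8, 5.4]
width: 19.9
```

Request:
step_arm(plan="0 0 0 0 0.01; 0 0 0 0 0.01")

```text
time: 4.97
position: [452.9, -152.4, 21.0]
ee_rot: [[-0.001, 0.969, 0.246], [-0.001, 0.246, -0.969], [-1.0, -0.001, 0.001]]
force: [-5.7, -2.0, 5.3]
width: 19.9
```

Run:
```python
from h import *
s=state(); print(s["position"],s["force"],s["ft_torque"],s["width"],np.degrees(np.arctan2(s["ee_rot"][1,1],s["ee_rot"][0,1])))
for n in("scene","side"):
    im=read_camera(n); im=im[200:330,200:400] if n=="scene" else im[150:290,280:440]; cv2.imwrite(f"pics/{n}4.png",cv2.resize(im,None,fx=4 if n=="scene" else 4,fy=4,interpolation=cv2.INTER_CUBIC)[:,:,::-1])
```

```text
[ 452.90026818 -152.42506885   21.00845222] [-5.71768822 -2.04657639  5.27833932] [-0.30638765  0.59779881 -0.12094608] 19.88835764607503 14.232748659820645
```

View pics/scene4.png

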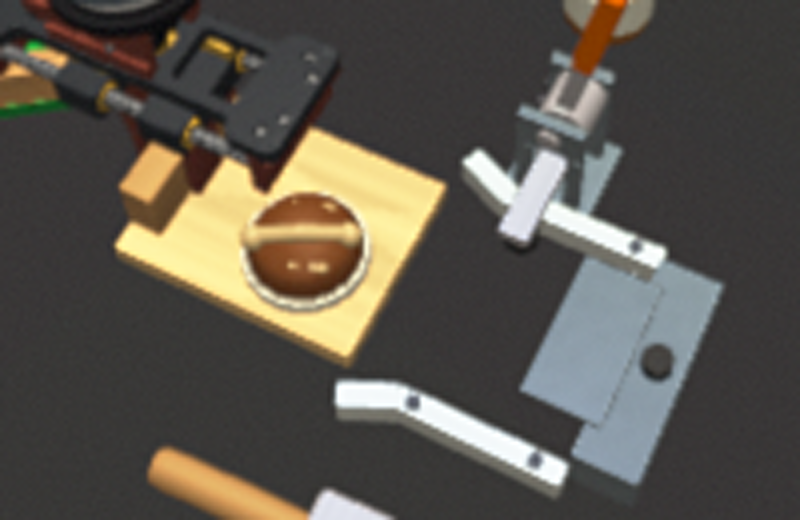

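View pics/side4.png

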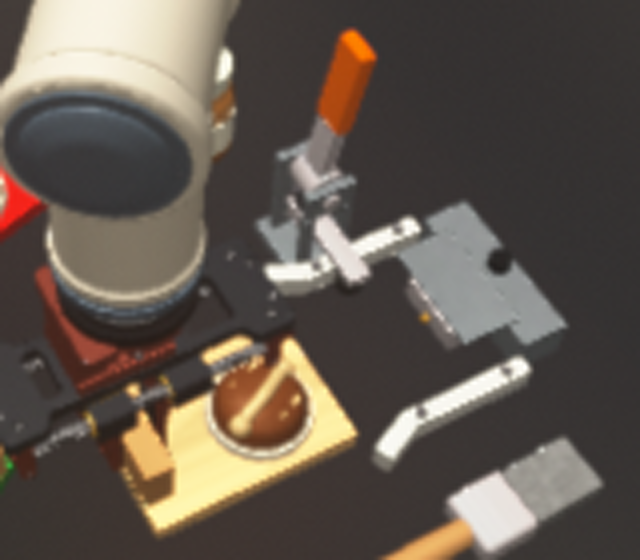

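Request:
step_arm(plan="-0.0005 0.002 0 0 0.01; 0 0.004 0 0 0.01; 0 0.005 0 0 0.01; 0 0.005 0 0 0.01; 0 0.005 0 0 0.01; 0 0.005 0 0 0.01; 0 0.004 0 0 0.01")

```text
time: 5.65
position: [481.8, -144.7, 21.0]
ee_rot: [[-0.002, 0.969, 0.246], [-0.0, 0.246, -0.969], [-1.0, -0.002, -0.0]]
force: [-6.7, -1.8, 4.9]
width: 19.9
```

```bash
cat > st.py <<'E'
from h import *
s=state(); R,t=pose([598.7,-115.2,np.radians(14.25)])
print(s["time"],"TCPdock",(R.T@(s["position"]-t)).round(2),"F",(R.T@s["force"]).round(1),"T",(R.T@s["ft_torque"]).round(2),s["width"].round(1),"yaw",np.degrees(np.arctan2(s["ee_rot"][1,1],s["ee_rot"][0,1])).round(2))
E
python3 st.py
```

```text
Traceback (most recent call last):
  File "st.py", line 3, in <module>
    print(s["time"],"TCPdock",(R.T@(s["position"]-t)).round(2),"F",(R.T@s["force"]).round(1),"T",(R.T@s["ft_torque"]).round(2),s["width"].round(1),"yaw",np.degrees(np.arctan2(s["ee_rot"][1,1],s["ee_rot"][0,1])).round(2))
                                                                                                                               ^^^^^^^^^^^^^^^^
AttributeError: 'float' object has no attribute 'round'
```

Request:
step_arm(plan="0 0.004 0 0 0.01; 0 0.004 0 0 0.01; 0 0.003 0 0 0.01; 0 0.003 0 0 0.01")

```text
time: 5.98
position: [495.2, -141.3, 21.0]
ee_rot: [[-0.002, 0.969, 0.246], [-0.0, 0.246, -0.969], [-1.0, -0.002, -0.0]]
force: [-7.3, -2.0, 3.4]
width: 19.5
```

```bash
sed -i 's/s\["width"\].round(1)/round(s["width"],1)/' st.py; python3 st.py;  python3 - <<'E'
from h import *
for n in("scene",):
    im=read_camera(n); im=im[200:330,200:400]; cv2.imwrite(f"pics/{n}5.png",cv2.resize(im,None,fx=4,fy=4,interpolation=cv2.INTER_CUBIC)[:,:,::-1])
E
```

```text
5.9833 TCPdock [-106.7     0.18   20.98] F [-7.6 -0.2  3.4] T [-0.1   0.58  0.05] 19.5 yaw 14.24
```

View pics/scene5.png

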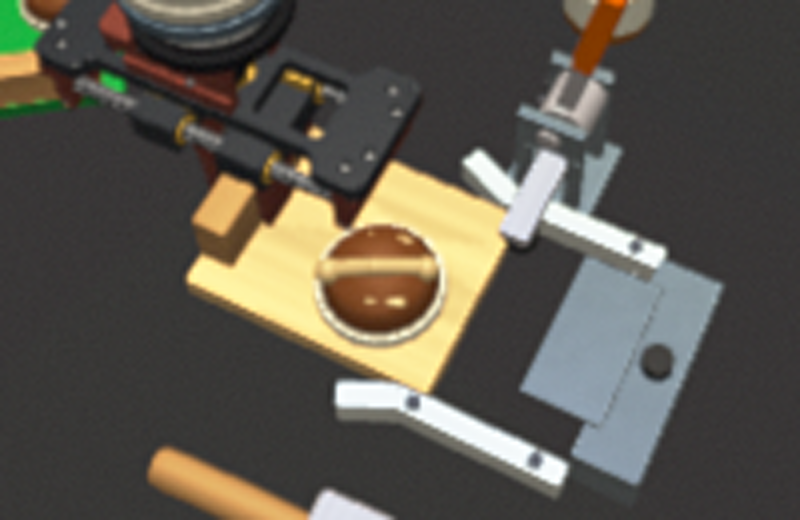

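The front edge is inside the rails and the side force is about zero. I'll continue.

Request:
step_arm(plan="0 0.004 0 0 0.01; 0 0.004 0 0 0.01; 0 0.004 0 0 0.01; 0 0.004 0 0 0.01; 0 0.004 0 0 0.01; 0 0.003 0 0 0.01; 0 0.002 0 0 0.01")

```text
time: 6.62
position: [519.6, -135.1, 21.0]
ee_rot: [[-0.002, 0.969, 0.246], [-0.0, 0.246, -0.969], [-1.0, -0.002, -0.0]]
force: [-7.6, -0.9, 4.6]
width: 20.1
```

```bash
python3 st.py
```

```text
6.6167 TCPdock [-81.61   0.21  20.97] F [-7.6  1.   4.6] T [-0.15  0.62 -0.03] 20.1 yaw 14.25
```

Request:
step_arm(plan="0 0.0015 0 0 0.01; 0 0.0015 0 0 0.01; 0 0.0015 0 0 0.01; 0 0.0015 0 0 0.01")

```text
time: 6.95
position: [525.2, -133.7, 21.0]
ee_rot: [[-0.002, 0.969, 0.246], [-0.0, 0.246, -0.969], [-1.0, -0.002, -0.0]]
force: [-7.3, -2.5, 3.0]
width: 19.9
```

Request:
step_arm(plan="0 0.0015 0 0 0.01; 0 0.0015 0 0 0.01; 0 0.0015 0 0 0.01")

```text
time: 7.2
position: [529.6, -132.6, 21.0]
ee_rot: [[-0.002, 0.969, 0.246], [-0.0, 0.246, -0.969], [-1.0, -0.002, -0.0]]
force: [-6.1, -2.0, 4.2]
width: 19.8
```

Request:
step_arm(plan="0 0.001 0 0 0.01; 0 0.001 0 0 0.01")

```text
time: 7.37
position: [531.5, -132.1, 21.0]
ee_rot: [[-0.002, 0.969, 0.246], [-0.0, 0.246, -0.969], [-1.0, -0.002, -0.0]]
force: [-6.2, -2.1, 3.8]
width: 19.8
```

Request:
step_arm(plan="0 0.001 0 0 0.01; 0 0.001 0 0 0.01")

```text
time: 7.53
position: [533.4, -131.6, 21.0]
ee_rot: [[-0.002, 0.969, 0.246], [-0.0, 0.246, -0.969], [-1.0, -0.002, -0.0]]
force: [-7.0, -0.5, 4.8]
width: 19.9
```

```bash
python3 st.py
```

```text
7.5333 TCPdock [-67.32   0.17  21.  ] F [-6.9  1.3  4.8] T [-0.09  0.59 -0.  ] 19.9 yaw 14.24
```

Request:
step_arm(plan="0 0.001 0 0 0.01; 0 0.001 0 0 0.01")

```text
time: 7.7
position: [535.3, -131.1, 21.0]
ee_rot: [[-0.002, 0.969, 0.246], [-0.0, 0.246, -0.969], [-1.0, -0.002, -0.0]]
force: [-6.5, -1.3, 3.8]
width: 20.0
```

Request:
step_arm(plan="0 0.001 0 0 0.01; 0 0.001 0 0 0.01")

```text
time: 7.87
position: [537.1, -130.7, 21.0]
ee_rot: [[-0.003, 0.969, 0.246], [-0.0, 0.246, -0.969], [-1.0, -0.003, -0.0]]
force: [-7.4, -1.2, 4.9]
width: 20.1
```

Request:
step_arm(plan="0 0.001 0 0 0.01; 0 0.001 0 0 0.01")

```text
time: 8.03
position: [539.0, -130.2, 21.0]
ee_rot: [[-0.003, 0.969, 0.246], [-0.0, 0.246, -0.969], [-1.0, -0.003, -0.0]]
force: [-8.3, -2.0, 4.4]
width: 19.7
```

Request:
step_arm(plan="0 0.001 0 0 0.01")

```text
time: 8.12
position: [539.3, -130.1, 21.0]
ee_rot: [[-0.004, 0.969, 0.246], [-0.001, 0.246, -0.969], [-1.0, -0.004, -0.0]]
force: [-15.1, -2.1, 7.9]
width: 19.8
```

Request:
step_arm(plan="0 0.001 0 0 0.01")

```text
time: 8.2
position: [539.3, -130.1, 21.0]
ee_rot: [[-0.007, 0.969, 0.246], [-0.001, 0.246, -0.969], [-1.0, -0.007, -0.001]]
force: [-19.1, -3.8, 10.8]
width: 19.7
```

Request:
step_arm(plan="0 0.001 0 0 0.01")

```text
time: 8.28
position: [539.3, -130.1, 21.0]
ee_rot: [[-0.009, 0.969, 0.245], [-0.001, 0.245, -0.969], [-1.0, -0.009, -0.001]]
force: [-22.4, -3.7, 12.6]
width: 19.9
```

Request:
step_arm(plan="0 0.001 0 0 0.01")

```text
time: 8.37
position: [539.2, -130.1, 20.9]
ee_rot: [[-0.012, 0.969, 0.245], [-0.002, 0.245, -0.969], [-1.0, -0.012, -0.001]]
force: [-26.9, -4.6, 14.5]
width: 19.9
```

Hard contact, with the TCP fixed at x 539.3 while the force climbed. I'll relax the command now.

Request:
step_arm(plan="0 -0.0035 0 0 0.01; 0 0 0 0 0.01")

```text
time: 8.53
position: [539.2, -130.1, 20.9]
ee_rot: [[-0.003, 0.969, 0.246], [-0.0, 0.246, -0.969], [-1.0, -0.003, -0.0]]
force: [-7.7, -1.7, 4.3]
width: 19.6
```

```bash
python3 st.py
```

```text
8.5333 TCPdock [-61.36   0.2   20.92] F [-7.9  0.3  4.3] T [-0.14  1.2  -0.04] 19.6 yaw 14.23
```

Request:
step_arm(plan="0 -0.001 0 0 0.01; 0 0 0 0 0.01; 0 0 0 0 0.024; 0 0 0 0 0.036; 0 0 0 0 0.036; 0 0 0 0 0.036")

```text
time: 9.03
position: [540.0, -129.6, 21.0]
ee_rot: [[0.0, 0.969, 0.247], [0.0, 0.247, -0.969], [-1.0, 0.001, -0.0]]
force: [-0.4, 0.2, -1.2]
width: 35.6
```

```bash
python3 st.py;  python3 - <<'E'
from h import *
for n in("scene","side"):
    im=read_camera(n); im=im[200:330,230:430] if n=="scene" else im[150:290,290:440]; cv2.imwrite(f"pics/{n}6.png",cv2.resize(im,None,fx=4,fy=4,interpolation=cv2.INTER_CUBIC)[:,:,::-1])
E
```

```text
9.0333 TCPdock [-60.46   0.48  21.  ] F [-0.4  0.3 -1.2] T [-0.03 -0.09  0.02] 35.6 yaw 14.29
```

View pics/scene6.png

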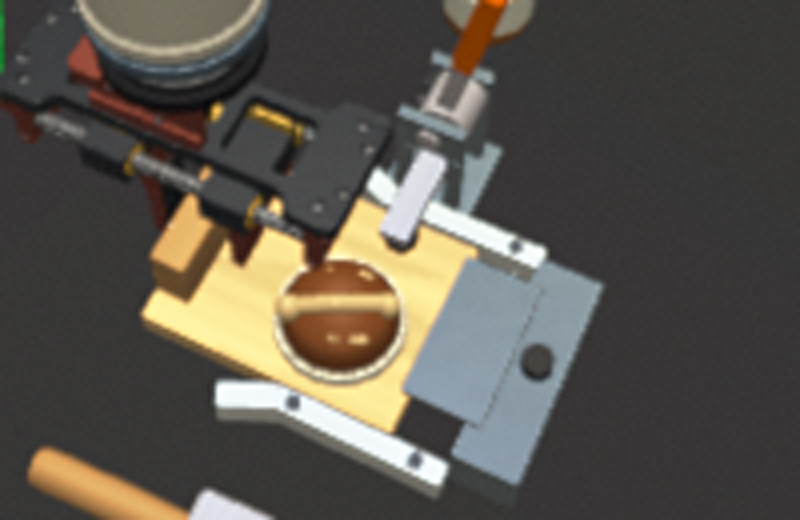

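View pics/side6.png

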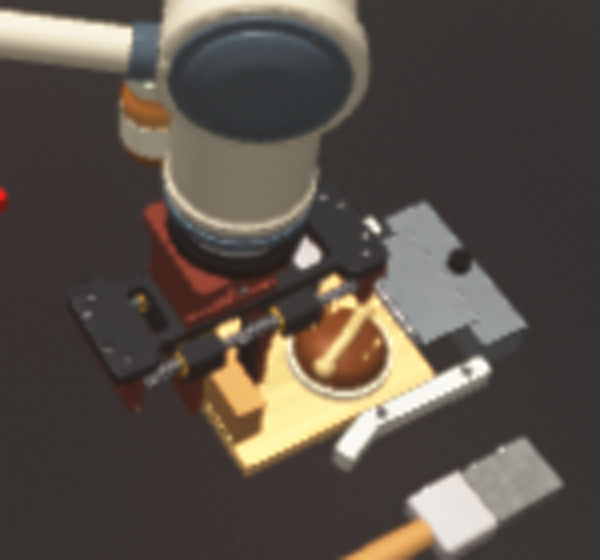

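The board front is up against the hood and straight between the rails. I'll lift clear and work out the lever approach.

Request:
step_arm(plan="-0.01 0 0 0 0.036; -0.03 0 0 0 0.036; -0.035 0 0 0 0.036; -0.035 0 0 0 0.02; -0.035 0 0 0 0.005; -0.035 0 0 0 0; -0.035 0 0 0 0; -0.035 0 0 0 0")

```text
time: 9.8
position: [539.3, -129.7, 273.9]
ee_rot: [[0.001, 0.969, 0.247], [-0.0, 0.247, -0.969], [-1.0, 0.001, 0.001]]
force: [-0.8, 1.3, -0.1]
width: 6.0
```

```bash
python3 - <<'E'
from h import *
s=state(); im=read_camera("wrist"); cv2.imwrite("pics/w7.png",im[:,:,::-1]); np.savez("w7.npz",p=s["position"],R=s["ee_rot"])
def ray(n,u,zz):
    m=camera_model(n);K=m["camera_matrix"];d=np.array([(u[0]-K[0,2])/K[0,0],-(u[1]-K[1,2])/K[1,1],-1]);T=m["cam_to_world"];d=T[:3,:3]@d;o=T[:3,3];return o+d*(zz-o[2])/d[2]
R,t=pose([598.7,-115.2,np.radians(14.25)])
for n,u in(("scene",(354,180.5)),("side",(329.6,166.5))): print("jar dock",(R.T@(ray(n,u,85)-t)).round(1))
tt=R@[88,92,0]+t; print(tt)
E
python3 plan.py 661.4 -4.4 285 14.25 6 0
```

```text
jar dock [  8.1 206.2  85. ]
jar dock [  8. 202.  85.]
[661.3462171   -4.36926652   0.        ]
-0.0004 0.0247 -0.0153 0.0001 0.0000; -0.0004 0.0247 -0.0153 0.0001 0.0000; -0.0004 0.0247 -0.0153 0.0001 0.0000; -0.0004 0.0247 -0.0153 0.0001 0.0000; -0.0004 0.0247 -0.0153 0.0001 0.0000; -0.0004 0.0247 -0.0154 0.0001 0.0000
```

View pics/w7.png

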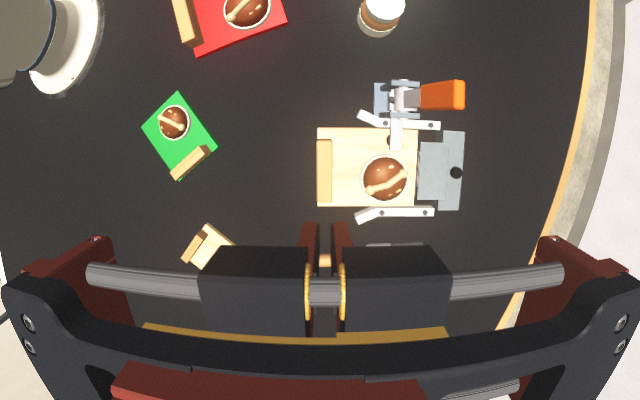

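Run:
```python
from h import *
z=np.load("w7.npz"); R,t=pose([598.7,-115.2,np.radians(14.25)])
c,s=np.cos(np.radians(10)),np.sin(np.radians(10))
P=[[30+118*s,92+13,75+118*c],[30+118*s,92-13,75+118*c],[70,55,14],[70,-55,14],[-70,-55,14],[-70,55,14]]
P=[np.array(p)-([1.4,0,0] if i>1 else [0,0,0]) for i,p in enumerate(P)]
print(wproj(np.array(P)@R.T+t,z["p"],z["R"],wmod()).round(1))
```

```text
[[460.2  78.8]
 [459.9 109.4]
 [418.1 129.6]
 [413.9 205.7]
 [317.7 205.9]
 [317.4 127.5]]
```

Request:
step_arm(plan="0 0.0247 -0.0153 0 0; 0 0.0247 -0.0153 0 0; 0 0.0247 -0.0153 0 0; 0 0.0247 -0.0153 0 0; 0 0.0247 -0.0153 0 0; 0 0.0247 -0.0153 0 0; 0 0 0 0 0; 0 0 0 0 0")

```text
time: 10.52
position: [661.0, -3.3, 270.2]
ee_rot: [[-0.002, 0.969, 0.249], [-0.0, 0.249, -0.969], [-1.0, -0.002, -0.0]]
force: [-0.1, -0.7, 1.3]
width: 0.2
```

```bash
sleep 0; python3 st.py
```

```text
10.5167 TCPdock [ 87.95  93.1  270.22] F [-0.3 -0.6  1.3] T [-0.1  -0.04  0.  ] 0.2 yaw 14.39
```

Request:
step_arm(plan="0.02 0 0 0 0; 0.03 0 0 0 0; 0.03 0 0 0 0; 0.022 0 0 0 0; 0.01 0 0 0 0; 0 0 0 0 0; 0 0 0 0 0")

```text
time: 11.1
position: [660.4, -5.1, 160.4]
ee_rot: [[0.001, 0.969, 0.246], [-0.0, 0.246, -0.969], [-1.0, 0.001, 0.0]]
force: [-0.0, -0.3, 1.2]
width: 0.1
```

```bash
python3 st.py;  python3 - <<'E'
from h import *
s=state()
im=read_camera("wrist"); cv2.imwrite("pics/w8.png",im[:,:,::-1])
im=read_camera("scene")[120:300,280:440]; cv2.imwrite("pics/scene8.png",cv2.resize(im,None,fx=3,fy=3,interpolation=cv2.INTER_CUBIC)[:,:,::-1])
E
```

```text
11.1 TCPdock [ 86.95  91.52 160.41] F [-0.1 -0.3  1.2] T [-0.03 -0.04  0.04] 0.1 yaw 14.23
```

View pics/w8.png

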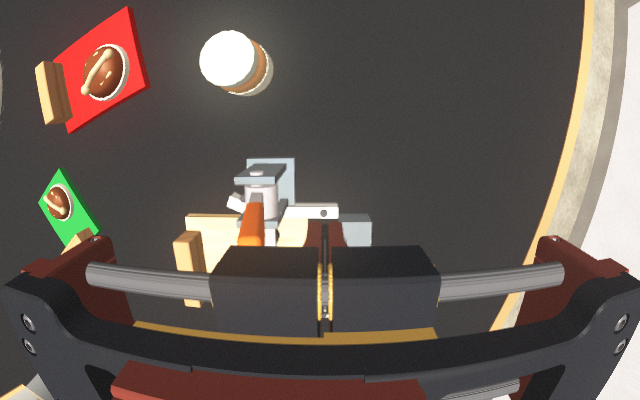

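View pics/scene8.png

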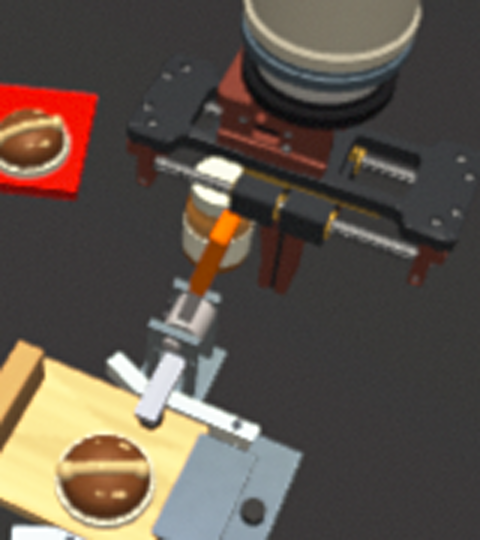

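Request:
step_arm(plan="0 -0.006 0 0 0; 0 -0.006 0 0 0; -0.001 -0.005 0 0 0; -0.001 -0.005 0 0 0")

```text
time: 11.53
position: [638.9, -10.0, 161.9]
ee_rot: [[0.001, 0.969, 0.247], [-0.0, 0.247, -0.969], [-1.0, 0.001, 0.0]]
force: [1.7, 0.1, 1.0]
width: 0.8
```

Request:
step_arm(plan="-0.001 -0.005 0 0 0; -0.001 -0.005 0 0 0; 0 -0.005 0 0 0")

```text
time: 11.78
position: [624.8, -13.6, 164.0]
ee_rot: [[0.002, 0.969, 0.247], [0.0, 0.247, -0.969], [-1.0, 0.002, 0.0]]
force: [3.8, 0.5, 3.8]
width: 0.5
```

```bash
python3 st.py
```

```text
11.7833 TCPdock [ 50.32  92.09 163.96] F [ 3.8 -0.5  3.8] T [-0.05 -0.47 -0.02] 0.5 yaw 14.28
```

Request:
step_arm(plan="0 -0.0054 0 0 0; 0 -0.0054 0 0 0; 0 -0.0054 0 0 0; 0.0008 -0.0052 0 0 0; 0.001 -0.0051 0 0 0; 0.0013 -0.0051 0 0 0")

```text
time: 12.28
position: [594.7, -21.2, 161.7]
ee_rot: [[0.004, 0.969, 0.247], [0.0, 0.247, -0.969], [-1.0, 0.004, 0.001]]
force: [5.4, 1.7, 7.5]
width: 0.7
```

```bash
python3 st.py;python3 - <<'E'
from h import *
im=read_camera("scene")[120:300,280:440]; cv2.imwrite("pics/scene9.png",cv2.resize(im,None,fx=3,fy=3,interpolation=cv2.INTER_CUBIC)[:,:,::-1])
E
```

```text
12.2833 TCPdock [ 19.27  92.11 161.71] F [5.6 0.3 7.5] T [ 0.05 -0.97 -0.03] 0.7 yaw 14.29
```

View pics/scene9.png

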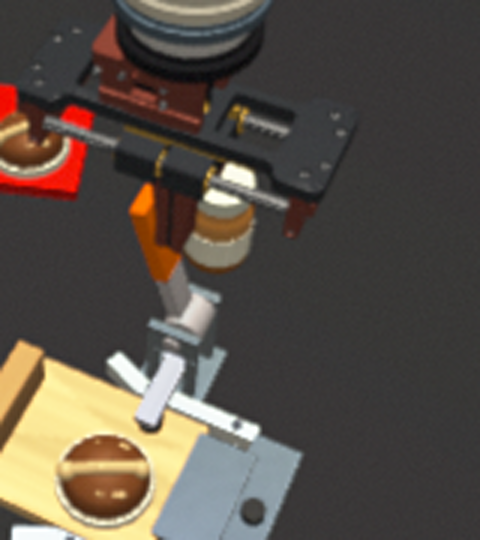

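The lever is following, leaning about 20° past vertical with roughly 9 N on it.

Request:
step_arm(plan="0.0016 -0.0052 0 0 0; 0.0018 -0.0051 0 0 0; 0.0021 -0.005 0 0 0; 0.0025 -0.0047 0 0 0; 0.0027 -0.0045 0 0 0; 0.003 -0.0043 0 0 0")

```text
time: 12.83
position: [566.5, -28.5, 148.5]
ee_rot: [[0.003, 0.969, 0.247], [-0.0, 0.247, -0.969], [-1.0, 0.003, 0.001]]
force: [1.3, 1.4, 8.7]
width: 0.0
```

```bash
python3 st.py
```

```text
12.8333 TCPdock [ -9.9   91.99 148.46] F [1.6 1.1 8.7] T [ 0.07 -0.36  0.01] 0.0 yaw 14.28
```

Request:
step_arm(plan="0.0033 -0.0041 0 0 0; 0.0036 -0.004 0 0 0; 0.0038 -0.0037 0 0 0; 0.004 -0.0035 0 0 0; 0.0041 -0.0033 0 0 0; 0.0042 -0.003 0 0 0")

```text
time: 13.33
position: [544.2, -33.9, 122.2]
ee_rot: [[-0.002, 0.969, 0.246], [0.0, 0.246, -0.969], [-1.0, -0.002, -0.001]]
force: [-0.2, -0.9, 0.9]
width: 0.6
```

```bash
python3 st.py;python3 - <<'E'
from h import *
im=read_camera("scene")[120:300,280:440]; cv2.imwrite("pics/scene10.png",cv2.resize(im,None,fx=3,fy=3,interpolation=cv2.INTER_CUBIC)[:,:,::-1])
E
```

```text
13.3333 TCPdock [-32.86  92.22 122.16] F [-0.4 -0.8  0.9] T [-0.12  0.01 -0.04] 0.6 yaw 14.26
```

View pics/scene10.png

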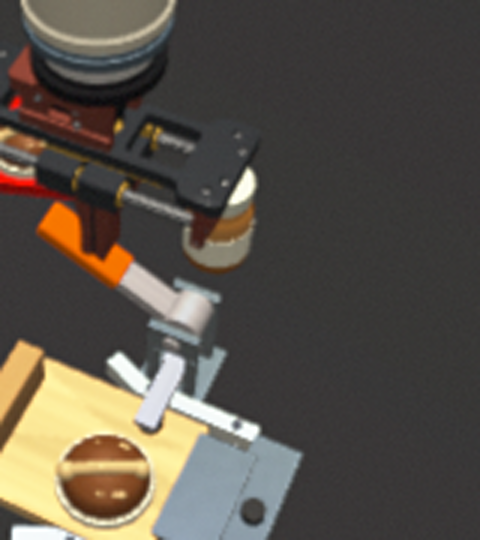

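Request:
step_arm(plan="0.0043 -0.0025 0 0 0; 0.0045 -0.0025 0 0 0; 0.004 -0.002 0 0 0; 0 0 0 0 0")

```text
time: 13.72
position: [537.6, -35.5, 109.0]
ee_rot: [[-0.002, 0.969, 0.246], [0.0, 0.247, -0.969], [-1.0, -0.002, -0.001]]
force: [0.3, -0.9, -0.5]
width: 0.8
```

```bash
python3 st.py;python3 - <<'E'
from h import *
im=read_camera("scene")[120:300,280:440]; cv2.imwrite("pics/scene11.png",cv2.resize(im,None,fx=3,fy=3,interpolation=cv2.INTER_CUBIC)[:,:,::-1])
E
```

```text
13.7167 TCPdock [-39.55  92.31 109.05] F [ 0.1 -1.  -0.5] T [-0.08 -0.12  0.02] 0.8 yaw 14.27
```

View pics/scene11.png

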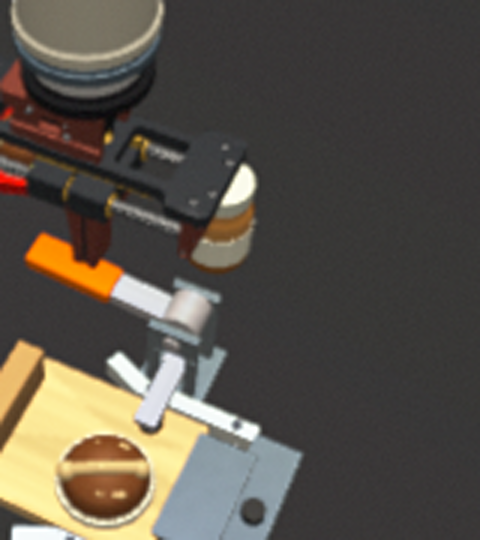

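No force left, and the lever has dropped away ahead of the finger. I'll retreat and check.

Request:
step_arm(plan="-0.02 0 0 0 0; -0.035 0 0 0 0; -0.035 0 0 0 0; -0.035 0 0 0 0; -0.035 -0.01 0 0 0; -0.02 -0.01 0.01 0 0; 0 0 0.01 0 0; 0 0 0 0 0")

```text
time: 14.43
position: [524.8, -61.2, 292.0]
ee_rot: [[0.004, 0.97, 0.245], [-0.001, 0.245, -0.97], [-1.0, 0.003, 0.002]]
force: [-0.3, -0.1, -0.3]
width: 0.5
```

Request:
step_arm(plan="0 0 0.03 0 0; 0 0 0.04 0 0; 0 0 0.04 0 0; 0 0 0.03 0 0; 0 0 0 0 0; 0 0 0 0 0; 0 0 0 0 0; 0 0 0 0 0")

```text
time: 15.1
position: [558.6, -194.2, 289.8]
ee_rot: [[-0.001, 0.969, 0.248], [0.001, 0.248, -0.969], [-1.0, -0.001, -0.001]]
force: [-0.2, 0.5, -0.5]
width: 0.7
```

```bash
python3 st.py
python3 - <<'E'
from h import *
s=state(); w=read_camera("wrist"); cv2.imwrite("pics/w12.png",w[:,:,::-1])
R,t=pose([598.7,-115.2,np.radians(14.25)])
def L(f): c,sn=np.cos(f),np.sin(f); return [[30-118*sn+6*c,92+k*13,75+118*c+6*sn] for k in(1,-1)]+[[30-52*sn+6*c,92+k*13,75+52*c+6*sn] for k in(1,-1)]
B=[[70-1.4,55,14],[68.6,-55,14],[-71.4,-55,14],[-71.4,55,14]]
for f in(84.5,75): 
    P=np.array(L(np.radians(f)))@R.T+t
    print(f,"w",wproj(P,s["position"],s["ee_rot"],wmod()).round(0).tolist(),"sc",proj("scene",P).round(1).tolist(),"si",proj("side",P).round(1).tolist())
print("board w",wproj(np.array(B)@R.T+t,s["position"],s["ee_rot"],wmod()).round(0).tolist())
im=read_camera("scene"); cv2.imwrite("pics/scene12.png",im[:,:,::-1]);im=im[160:320,240:400]; cv2.imwrite("pics/scene12z.png",cv2.resize(im,None,fx=3.75,fy=3.75,interpolation=cv2.INTER_CUBIC)[:,:,::-1])
im=read_camera("side"); cv2.imwrite("pics/side12.png",im[:,:,::-1])
E
```

```text
15.1 TCPdock [-58.34 -66.7  289.76] F [-0.1  0.5 -0.5] T [-0.04 -0.11 -0.01] 0.7 yaw 14.34
84.5 w [[301.0, 31.0], [301.0, 52.0], [357.0, 33.0], [357.0, 53.0]] sc [[294.1, 196.4], [288.3, 205.3], [322.2, 209.2], [316.7, 218.5]] si [[315.0, 202.8], [319.8, 210.3], [337.8, 194.9], [342.8, 202.0]]
75 w [[304.0, 26.0], [304.0, 48.0], [360.0, 31.0], [360.0, 52.0]] sc [[295.6, 191.5], [289.6, 200.5], [323.4, 207.2], [317.8, 216.6]] si [[316.5, 197.5], [321.5, 205.0], [338.8, 192.5], [343.9, 199.6]]
board w [[414.0, 83.0], [412.0, 159.0], [316.0, 158.0], [316.0, 80.0]]
```

View pics/w12.png

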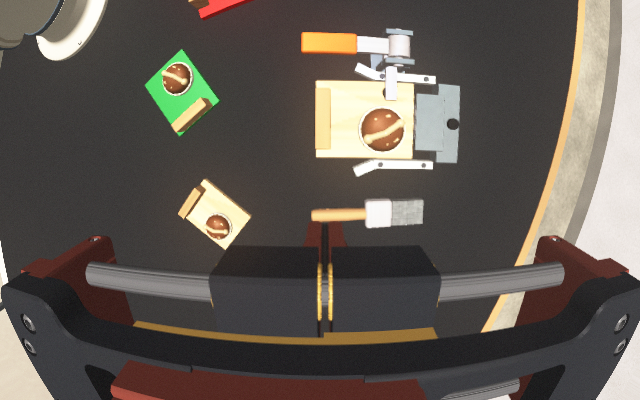

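View pics/scene12z.png

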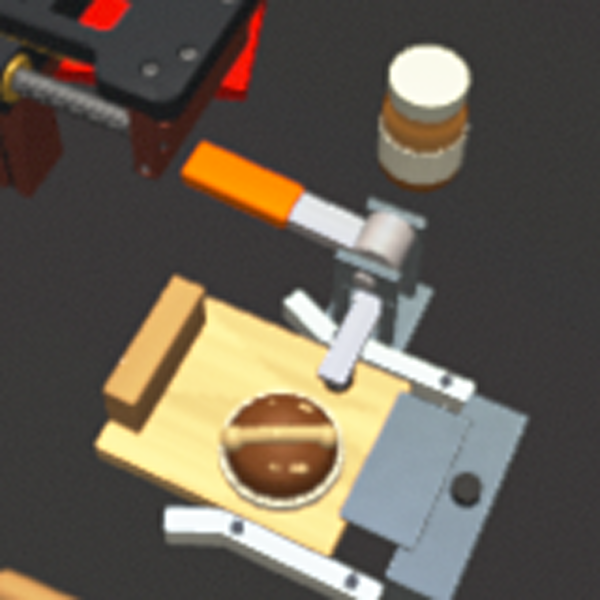

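View pics/side12.png

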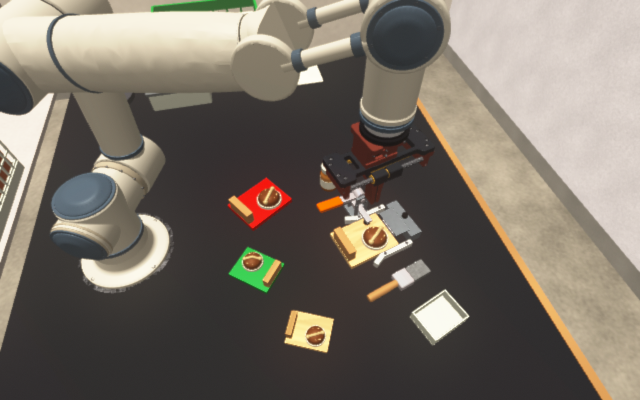

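The lever tip corners at scene (294.7,197.6) and (288.5,204.8) match the shut prediction within about 1 px. The board corners in the wrist view match the home pose. The gripper is clear, so I'll hand in.

```bash
python3 -c "
from station import *
print(state()['force']); print(close_job())"
```

```text
[0.01046711 1.91299565 0.80652457]
the job is handed in; nothing more can be done
None
```

The board is home against the hard stop bar, the cam lever has snapped fully shut, and the gripper is clear. I handed the job in at about 15 s of the 72 s allowed.

- **Board:** I gripped the batten, straightened the board (about 5° of yaw) and slid it in against roughly 7 N of friction. At the bar it stopped moving while the force climbed.
- **Force at the stop:** I sent several 1 mm steps together there, so the wrist force reached about 27 N before I backed off. Less friction, that is an estimated 18–20 N on the bar. I did not measure it directly, and it is close to the 20 N limit.
- **Feeler pin:** I could not clearly tell its light force apart from the friction. Being home rests on the hard stop, not on feeling the pin.
- **Lever:** I pushed it over with closed fingers, with at most about 9–10 N read between moves. The force fell to zero past dead centre and the lever snapped shut by itself.
- **Last checks:** After I backed away, the lever corners matched the shut position to about 1 px in the scene camera and about 2 px in the wrist camera. The board corners still matched the home pose. The jar, brush and tray looked undisturbed, and I saw no contact with the fossil. I did not check the pad pressure separately.

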